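# Hold the oily-waste can open with its lever

### The job

Open the red oily-waste can on the bench for me: with the fingertips press its lever down, smoothly and without stamping, until the heavy lid is raised as far as it goes, and finish while still holding it down so I can throw my oily rags in. Do not touch the lid itself, do not shove, tip or lift the can, and leave the other things on the bench where they stand.

Things in the scene. Friction and masses are not known exactly. Their poses are not given: they have to be found in the camera images.
- can: The red round steel oily-waste can, 238 mm in diameter, 300 mm high to the rim (338 mm to the top of its domed lid), about 4.5 kg, standing loose on the bench, yellow panel on its front. Origin: centre of its underside, on the bench. x points from its front (where the lever sticks out) to its back (where the lid is hinged); z up. The lid stands out 7 mm beyond the wall all round.
- press_plate: The yellow plate with black anti-slip ribs on the long (front) end of the lid lever, 52 mm along the lever, 56 mm across, 8 mm thick. Its middle stands about 210 mm in front of the can's axis, 91 mm from its wall (84 mm from the lid's edge): a gripper turned narrow side towards the can fits beside it. Origin: centre of its underside; x along the lever towards the can, z out of its top face.
- press (a point): Middle of the top face of the press plate, the place to press; about 87 mm above the bench at rest and about 32 mm when the lever is fully down, and then about 5 mm farther out from the can.
- lever (a joint): Angle of the lid lever, a flat bar 24 mm wide under the can: 0 rad at rest (front end raised), 0.20 rad fully down at its stop. Pivot: under the can, 60 mm behind its axis, 24 mm above the bench; the press plate is 275 mm in front of it. The lid's weight brings it back up; no catch. It takes 7 to 14 N on the plate to start it, 4 to 10 N to hold it down; over about 40 N would tip the can.
- lid (a joint): Opening angle of the lid: 0 rad shut, about 0.95 rad (54 degrees) when the lever is fully down. Lever and lid are joined by a push rod up the back of the can (lid angle = 4.75 times lever angle). The hinge lies behind the rim, 148 mm behind the can's axis and 306 mm above the bench; the lid shuts by its own weight.
- cover: The domed red lid of the can, 252 mm in diameter, 36 mm high, about 0.4 kg; turns with joint lid. Origin: centre of its underside. Not to be touched.
- fuel_pump: Bystander: silver fuel pump standing upright, 62 mm in diameter, 70 mm high, brass stubs out to 76 mm across; origin: centre of its underside.
- indicator_lamp: Bystander: round indicator lamp lying lens up, black foot 72 mm in diameter, orange lens, 52 mm high; origin: centre of its underside.
- grease_tin: Bystander: blue round tin, 70 mm in diameter, 62 mm high; origin: centre of its underside.
- oil_bottle: Bystander: grey oil bottle with red cap, 86 mm in diameter, 225 mm high, standing behind the can; origin: centre of its underside.

How it is judged:
By the outcome, as a careful person would: the job done as asked, in the order asked, and still so for the second after the job is handed in, while the arm keeps its last pose, push and grip.
It also fails if it takes over 29 s, if anything falls off the work surface, if the arm or the gripper's body presses on something with over 40 N, if the wrist force passes 120 N, or if a joint passes its speed limit or range.

### The arm

A 7-joint arm with a two-finger parallel gripper is mounted at the origin on the work surface. World frame = base frame: x ahead of the robot, y to its left, z up, the work surface at z = 0. Lengths are in m, angles in rad, forces in N, time in s.
With the tool pointing down it reaches from about 0.425 to 0.925 m from the base axis. Payload 6.8 kg.
Tool frame: the origin (TCP) lies on the centre line of the jaws, within the pads' length; the fingertips stand 19 mm ahead of it and the grasp point (between the pads) is the TCP (bot.tcp_to_tips is the distance from the TCP to the fingertips, in m); x points along the fingers, y is the direction in which the jaws open and shut, and the axes are right-handed (so a half turn about x gives the same grasp; the last joint's range is limited). The gripper opens to 85 mm and grips with 20 to 120 N. Pads are 22 mm wide; open, the fingers measure 114 mm over their backs; the gripper's body (76 mm by 85 mm) begins 54 mm behind the grasp point. The pads swing forward as they close: fully open they stand 13 mm farther back than shut.
Start: joints at [1.011, 0.477, 0.022, 1.555, -0.011, 1.109, -0.083], TCP at [0.295, -0.607, 0.25] pointing down, gripper open.
Joint ranges: [-2.96, 2.96], [-0.34, 2.1], [-1.41, 1.46], [0.24, 2.44], [-1.37, 4.51], [0.17, 1.92], [-2.96, 2.96]. Speed limits (rad/s): [2.39, 2.39, 3.14, 3.14, 3.14, 3.14, 3.14].

### API

Orientations are given as a unit quaternion [w, x, y, z].
In Python, from station import status, eyes, bot gives the robot as it stands.
- The arm moves only by the tool apply_moves, never from a script. Its arguments are lists of equal length, an entry for each row: "travel": the shift along the tool's x, y, z in cm, a list of three; "turn": the turn, a rotation vector about the tool's x, y, z in rad, a list of three; "grip": the closure, from 0 (fully open) to 1 (shut). In form: {"travel": [[tx, ty, tz], ...], "turn": [[wx, wy, wz], ...], "grip": [grip, ...]}. A call has 1 to 8 rows; each row shifts and turns the pose as measured when the row begins, along the tool's axes as they then stand; what a row does not reach is not made up. A row lasts 1/12 s, in which the tool goes at most 41.7 mm and 7.16 degrees, less where a joint would pass 70% of its speed; a pose out of reach is approached as far as the arm can. A call is refused whole if a number of a shift passes 4.17 or a number of a turn 0.125, either way. A call with a gripper value outside its range is refused whole. The fingers move at their own pace and stop on an object; "newtons" is the grip in N (left out, the last holds). Time passes only in rows, so rows that do not move let the fingers close. It gives the time, the measured TCP pose, the force and the opening at its end, in the units of the state.
- status.get_obs(): the state, without advancing time (a new reading comes with each control period).
- eyes.read_camera(name): name is "scene" or "top" or "wrist"; returns the picture (420x560x3 uint8, red, green, blue); there is no depth.
- eyes.calibration(name): a dict with "intrinsics" (3x3 intrinsics, pixels), "xyz" and "attitude" of the camera in the world; the wrist camera has in their place "T_tool_cam" (4x4, takes a point from camera to tool coordinates, whose origin is the TCP and whose axes are the tool frame's). Camera axes: x right, y down, z forward; pixel columns grow to the right and rows downward; lengths in m; the calibration is good to about 2 mm. The wrist camera is an equidistant fisheye: a pixel r from the principal point sees the ray r / f radians off the axis. A picture is of the moment at which its call begins: read the wrist's pose just before it. calibration takes no time and is no camera call.
- bot.hand_in(): hands the job in, once; it reports no verdict.
Trained networks look in the newest picture that a camera, given by its name, has taken for a name from the list of things; names that differ only in an ending like _2 or _b are one class to them, and where a whole thing is asked for, a point or a joint stands for the part that bears it (a point fixed in the world has none). Each returns a list of dicts, best first, with "score" (0 to 1); they miss things now and then, are a little off and sometimes report something else, mostly with a low value. They report only what shows in the picture. A call takes as long as a camera call.
- eyes.masks_of(thing, camera): "region" (420x560 bool, what is visible of it) and "rect" ([left, top, right, bottom] in pixels, round what is visible of it).
The state is a dict: "t": time; "q": joint angles; "joint_vel": joint speeds; "joint_torque": joint torques, N m; "eef_pos": TCP position; "tool_rot": TCP orientation; "contact_force": force on the tool from outside, world axes, zero at the start; "torque": the same for the moment, N m; "gripper_width": opening from 0.0 (shut) to 1.0 (fully open).
Only numpy, scipy, OpenCV 4.12 (cv2) and the standard library are available. Lean on these libraries where they do the work, as an engineer would, in place of code of your own. Each camera call takes 0.05 s, during which the arm holds its last target. There are 200 camera calls.

## Working session

There is one attempt and no reset: what is moved stays moved. The work goes in short steps, Python scripts to look and compute and a tool call to move; the robot and the scene stay as the last step left them, time stands still between calls to the robot, and variables do not carry over. Pictures are saved under pics/ and viewed, about 8 in all and at most 12, crops included, and the job is handed in when it is done.

Besides the shell and the picture viewer there is one more tool, called after "Emit:" by a JSON object that holds its "api" and its "payload", one argument or row to a line. apply_moves: Moves the arm, as the interface text tells. Its arguments: {"type":"object","properties":{"travel":{"type":"array"},"turn":{"type":"array"},"grip":{"type":"array"},"newtons":{"type":"number"}},"required":["travel","turn","grip"]}

```bash
mkdir -p pics; cat > h.py <<'E'
import numpy as np, cv2
from scipy.spatial.transform import Rotation as R
from station import status, eyes, bot
def rot(q): return R.from_quat([q[1],q[2],q[3],q[0]]).as_matrix()
def save(n,f):
    im=eyes.read_camera(n); cv2.imwrite('pics/'+f,im[:,:,::-1]); return im
def cam(n):
    c=eyes.calibration(n); K=np.array(c["intrinsics"]); a=np.array(c["attitude"])
    return K, np.array(c["xyz"]), (a if a.shape==(3,3) else rot(a))
def ray(n,u,v):
    K,p,A=cam(n); d=A@np.linalg.inv(K)@[u,v,1]; return p,d
def onz(n,u,v,z):
    p,d=ray(n,u,v); return p+d*(z-p[2])/d[2]
def proj(n,P):
    K,p,A=cam(n); x=K@(A.T@(np.array(P)-p)); return x[:2]/x[2]
E
python3 - <<'E'
from h import *
o=status.get_obs(); print(o)
a=save('scene','s0.png'); b=save('top','t0.png')
cv2.imwrite('pics/c0.png',np.hstack([cv2.resize(a,(400,300)),cv2.resize(b,(400,300))])[:,:,::-1])
for n in('scene','top'):
    print(n,eyes.calibration(n))
for th in ['press_plate','cover','can','fuel_pump','indicator_lamp','grease_tin','oil_bottle']:
    for m in eyes.masks_of(th,'top')[:2]:
        ys,xs=np.nonzero(m['region']); print(th,m['score'],m['rect'],xs.mean(),ys.mean(),len(xs))
for m in eyes.masks_of('press_plate','scene')[:2]:
    ys,xs=np.nonzero(m['region']); print('scene pp',m['score'],m['rect'],xs.mean(),ys.mean())
E
```

```text
{'t': 0.0, 'q': array([ 1.01090949,  0.47780429,  0.02236573,  1.55646454, -0.01153352,
        1.10932623, -0.08307347]), 'joint_vel': array([ 0.00054275,  0.00024346, -0.00110556,  0.00072768, -0.00168337,
        0.00118101,  0.00031205]), 'joint_torque': array([ 1.11171266e-03, -5.96448255e+01,  1.60849527e+00, -2.81197035e+01,
        1.24514621e-02,  9.42467042e-03, -1.96155275e-05]), 'eef_pos': array([ 0.29441859, -0.60676942,  0.24931786]), 'tool_rot': array([-0.15774438, -0.68895109, -0.15901389,  0.68933134]), 'contact_force': array([0.20192152, 0.15061746, 0.44518833]), 'torque': array([-0.01860949,  0.00909046, -0.05207189]), 'gripper_width': 0.996725452775634}
scene {'intrinsics': array([[411.83510193,   0.        , 271.58919318],
       [  0.        , 411.83510193, 205.81124295],
       [  0.        ,   0.        ,   1.        ]]), 'xyz': array([ 1.12165453, -0.54435516,  0.87179532]), 'attitude': array([-0.41041272,  0.854592  ,  0.28171279, -0.14789124])}
top {'intrinsics': array([[511.01765238,   0.        , 283.5885832 ],
       [  0.        , 511.01765238, 213.4333
[... 168 characters left out ...]
,  0.07747018])}
press_plate 0.83 [321.8, 226.5, 342.4, 249.3] 331.50714285714287 238.60476190476192 420
cover 0.94 [188.9, 165.5, 301.3, 282.6] 244.67854734611308 223.1813890761969 10381
can 0.87 [171.3, 170.4, 342.8, 289.4] 248.61291656330107 227.45232779293806 12093
fuel_pump 0.19 [144.6, 220.9, 192.2, 259.3] 166.0395290159798 240.09671993271658 1189
indicator_lamp 0.59 [375.4, 235.6, 405.0, 261.6] 389.1267361111111 246.28645833333334 576
grease_tin 0.85 [301.5, 175.3, 327.8, 203.5] 314.83076923076925 187.76581196581196 585
oil_bottle 0.56 [146.4, 219.3, 190.4, 261.7] 165.98837209302326 240.27574750830564 1204
scene pp 0.71 [225.2, 254.7, 252.1, 272.1] 237.97338403041826 261.6920152091255
```

View pics/t0.png

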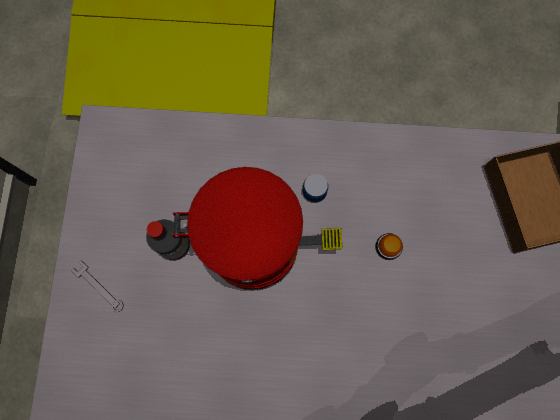

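View pics/s0.png

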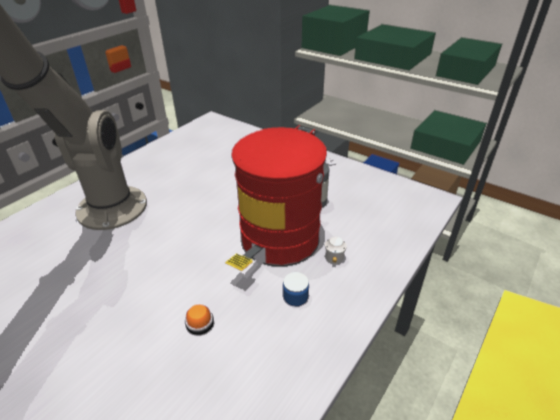

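The top view shows the can's lid at (245,223), the plate at (331,238), the grease tin at (315,188), the lamp at (389,246) and the bottle at (166,240). The scene view shows the plate at (238,262), the tin at (295,289), the lamp at (199,318) and the pump at (336,248). Next I turn these pixels into positions.

```bash
python3 - <<'E'
from h import *
pt=onz('top',331.5,238.6,.087); ps=onz('scene',238,261.7,.087); print('plate',pt,ps)
# triangulate
a,d=ray('top',331.5,238.6); b,e=ray('scene',238,261.7)
s=np.linalg.lstsq(np.c_[d,-e],b-a,rcond=None)[0]; print('tri',a+s[0]*d,b+s[1]*e)
c=onz('top',244.7,223.2,.315); print('can~',c)
for n,u,v,z in[('lamp',389,246,.04),('tin',315,187,.062),('bottle cap',155,230,.225)]: print(n,onz('top',u,v,z))
print('pump',onz('scene',336,243,.07))
# plate orientation
m=eyes  # lever line
save('top','x.png')
r=eyes.masks_of('press_plate','top')[0]['region'].astype(np.uint8)
cs=cv2.findContours(r,0,1)[0]; print(cv2.minAreaRect(max(cs,key=cv2.contourArea)))
v=c-pt; print('dir',np.degrees(np.arctan2(v[1],v[0])),np.hypot(v[0],v[1]))
o=status.get_obs(); print(rot(o['tool_rot']))
print(eyes.calibration('wrist'))
E
```

```text
plate [0.57686176 0.00398966 0.087     ] [ 0.57955829 -0.00189584  0.087     ]
tri [0.57778221 0.00358775 0.08208091] [0.57604741 0.00161739 0.08191729]
can~ [0.55549369 0.21092842 0.315     ]
lamp [ 0.57574963 -0.15441232  0.04      ]
tin [0.72025241 0.05292231 0.062     ]
bottle cap [0.54413617 0.42652337 0.225     ]
pump [0.74393195 0.22654722 0.07      ]
((331.5, 239.0), (22.0, 21.0), 90.0)
dir 95.89534989322904 0.20803905244345547
[[ 4.22816529e-05  4.36542169e-01 -8.99683796e-01]
 [-6.87123157e-05 -8.99683793e-01 -4.36542171e-01]
 [-9.99999997e-01  8.02770816e-05 -8.04429447e-06]]
{'intrinsics': array([[325.1922621 ,   0.        , 280.08606303],
       [  0.        , 325.1922621 , 213.43109747],
       [  0.        ,   0.        ,   1.        ]]), 'T_tool_cam': array([[ 3.03760196e-04, -2.97322931e-01,  9.54776928e-01,
        -1.23278721e-01],
       [ 9.99999859e-01, -3.24554955e-04, -4.19216020e-04,
         1.02614877e-03],
       [ 4.34520119e-04,  9.54776921e-01,  2.97322791e-01,
        -7.62644281e-02],
       [ 0.00000000e+00,  0.00000000e+00,  0.00000000e+00,
         1.00000000e+00]])}
```

Plate at about (0.577, 0.003), with the can in the +y direction. I'll approach with the jaws shut at height 0.25. The jaw axis will point at the can so the wrist camera stays away from the lid.

Emit:
{"api": "apply_moves", "payload": {
  "travel": [
    [0, -2.3, -2.9],
    [0, -2.3, -2.9],
    [0, -2.3, -2.9],
    [0, -2.3, -2.9],
    [0, -2.3, -2.9],
    [0, -2.3, -2.9],
    [0, -2.3, -2.9],
    [0, -2.3, -2.9]
  ],
  "turn": [
    [0, 0, 0],
    [0, 0, 0],
    [0, 0, 0],
    [0, 0, 0],
    [0, 0, 0],
    [0, 0, 0],
    [0, 0, 0],
    [0, 0, 0]
  ],
  "grip": [1, 1, 1, 1, 1, 1, 1, 1]
}}

```text
t: 1.27
eef_pos: [0.4218, -0.3409, 0.249]
tool_rot: [-0.154, -0.689, -0.149, 0.692]
contact_force: [0.5, -0.2, 0.2]
gripper_width: 0.001
```

Emit:
{"api": "apply_moves", "payload": {
  "travel": [
    [0, -2.5, -3.0],
    [0, -2.5, -3.0],
    [0, -2.5, -3.0],
    [0, -2.5, -3.0],
    [0, -2.5, -3.0],
    [0, -2.5, -3.0],
    [0, -2.5, -3.0],
    [0, 0, 0]
  ],
  "turn": [
    [0, 0, 0],
    [0, 0, 0],
    [0, 0, 0],
    [0, 0, 0],
    [0.11, 0, 0],
    [0.11, 0, 0],
    [0.11, 0, 0],
    [0, 0, 0]
  ],
  "grip": [1, 1, 1, 1, 1, 1, 1, 1]
}}

```text
t: 1.93
eef_pos: [0.5565, -0.0808, 0.25]
tool_rot: [0.037, 0.708, 0.033, -0.704]
contact_force: [0.5, 1.2, 0.4]
gripper_width: 0.004
```

```bash
cat > w.py <<'E'
from h import *
import sys
o=status.get_obs(); T=rot(o['tool_rot']); p=o['eef_pos']
save('wrist',sys.argv[1])
c=eyes.calibration('wrist'); K=np.array(c['intrinsics']); M=np.array(c['T_tool_cam'])
def on(u,v,z):
    a=(u-K[0,2])/K[0,0]; b=(v-K[1,2])/K[1,1]; r=np.hypot(a,b)
    d=np.array([a/r*np.sin(r),b/r*np.sin(r),np.cos(r)])
    d=T@M[:3,:3]@d; q=T@M[:3,3]+p
    return q+d*(z-q[2])/d[2]
print(o['t'],p,o['contact_force'],o['q']); print(T)
ms=eyes.masks_of('press_plate','wrist')
for m in ms[:2]:
    ys,xs=np.nonzero(m['region']); print(m['score'],m['rect'],on(xs.mean(),ys.mean(),.087))
    cs=cv2.findContours(m['region'].astype(np.uint8),0,1)[0]
    for q in cv2.boxPoints(cv2.minAreaRect(max(cs,key=cv2.contourArea))): print(q,on(*q,.087))
E
python3 w.py w0.png
```

```text
1.9333 [ 0.55652097 -0.08076036  0.25003889] [0.46197499 1.16786216 0.35055975] [ 0.18878146  0.29874678 -0.19417741  1.82354176  0.07396308  1.01967569
 -1.50721864]
[[ 0.00611458  0.09880499 -0.99508803]
 [-0.00619269 -0.99508381 -0.09884262]
 [-0.99996213  0.00676666 -0.00547265]]
0.75 [165.6, 139.0, 217.4, 196.2] [ 5.81745710e-01 -8.50683446e-05  8.70000000e-02]
[165.6879  137.13979] [0.60724008 0.02696725 0.087     ]
[217.15225 135.78548] [ 0.61115558 -0.02127736  0.087     ]
[218.73563 195.95433] [ 0.55632785 -0.02605632  0.087     ]
[167.27127 197.30864] [0.55063772 0.02388882 0.087     ]
```

View pics/w0.png

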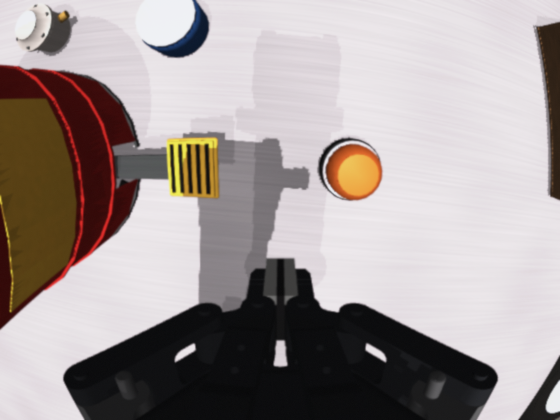

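The wrist view shows the plate at (192,167), the lamp at (350,170), the tin at (172,20) and the can wall on the left. The knuckles are wide along the jaw axis, about 65–495 px. I'll turn about 55° further, staying inside the J7 range, to bring the narrower side towards the can.

Emit:
{"api": "apply_moves", "payload": {
  "travel": [
    [0, 0, 0],
    [0, 0, 0],
    [0, 0, 0],
    [0, 0, 0],
    [0, 0, 0],
    [0, 0, 0],
    [0, 0, 0],
    [0, 0, 0]
  ],
  "turn": [
    [0.12, 0, 0],
    [0.12, 0, 0],
    [0.12, 0, 0],
    [0.12, 0, 0],
    [0.12, 0, 0],
    [0.12, 0, 0],
    [0.12, 0, 0],
    [0.12, 0, 0]
  ],
  "grip": [1, 1, 1, 1, 1, 1, 1, 1]
}}

```text
t: 2.7
eef_pos: [0.5466, -0.1036, 0.2494]
tool_rot: [-0.301, 0.639, -0.312, -0.635]
contact_force: [-0.1, 0.2, -0.5]
gripper_width: -0.005
```

```bash
python3 - <<'E'
from h import *
o=status.get_obs();T=rot(o['tool_rot']);print(T,o['q'][6],o['eef_pos'])
print(T.T@(np.array([.580,-.004,.13])-o['eef_pos'])*100, 'turn to vertical', T.T@np.cross(T[:,0],[0,0,-1]))
E
```

```text
[[-0.00152791 -0.78098163 -0.62455212]
 [-0.01568121 -0.62445735  0.78090148]
 [-0.99987587  0.01098688 -0.01129262]] -2.415017909577577 [ 0.54661753 -0.1036174   0.24938171]
[11.77537637 -8.95895496  5.82904122] turn to vertical [ 1.64528162e-21 -1.12926200e-02 -1.09868844e-02]
```

Emit:
{"api": "apply_moves", "payload": {
  "travel": [
    [0, -1.5, 1.0],
    [0, -1.5, 1.0],
    [0, -1.5, 1.0],
    [0, -1.5, 1.0],
    [0, -1.5, 1.0],
    [0, -1.3, 0.8],
    [0, 0, 0],
    [0, 0, 0]
  ],
  "turn": [
    [0, -0.01, -0.01],
    [0, 0, 0],
    [0, 0, 0],
    [0, 0, 0],
    [0, 0, 0],
    [0, 0, 0],
    [0, 0, 0],
    [0, 0, 0]
  ],
  "grip": [1, 1, 1, 1, 1, 1, 1, 1]
}}

```text
t: 3.37
eef_pos: [0.578, -0.0088, 0.2492]
tool_rot: [0.306, -0.637, 0.307, 0.637]
contact_force: [-0.6, 0.4, -0.2]
gripper_width: -0.002
```

```bash
python3 w.py w1.png; python3 - <<'E'
from h import *
o=status.get_obs();T=rot(o['tool_rot'])
print(T.T@(np.array([.580,-.004,.13])-o['eef_pos'])*100, 'turn to vertical', T.T@np.cross(T[:,0],[0,0,-1]))
E
```

```text
3.3667 [ 0.57795591 -0.0087622   0.2491667 ] [-0.58640897  0.39434519 -0.21840311] [-0.04648987  0.32186703 -0.05851117  1.79040453  0.02293392  1.03134997
 -2.58157856]
[[-1.27193961e-03 -7.81439384e-01 -6.23979865e-01]
 [-1.31323288e-03 -6.23978526e-01  7.81440384e-01]
 [-9.99998329e-01  1.81337586e-03 -2.32548888e-04]]
0.72 [233.9, 172.0, 310.4, 240.2] [ 0.58132229 -0.0007048   0.087     ]
[232.38464 210.92307] [0.60636117 0.02605679 0.087     ]
[261. 168.] [ 0.60998034 -0.02197889  0.087     ]
[311.53845 201.69232] [ 0.55494281 -0.02618416  0.087     ]
[282.9231  244.61539] [0.54890507 0.02308554 0.087     ]
[11.91787202 -0.51783124  0.2738825 ] turn to vertical [-8.41632163e-23 -2.50697718e-04 -1.80659889e-03]
```

View pics/w1.png

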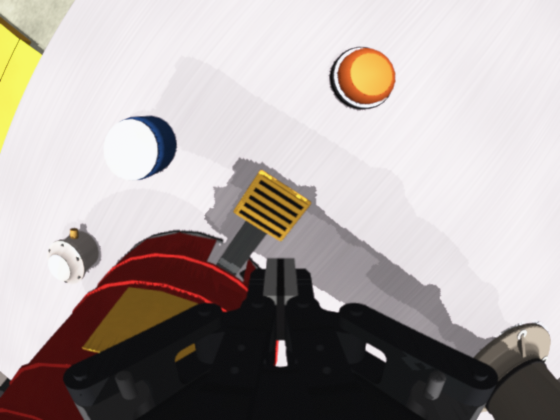

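The plate is at (272,206), measured at (0.581, 0.000), which agrees with before. The fingers stand above it and the can wall is clear of them. Now descending to just above the plate.

Emit:
{"api": "apply_moves", "payload": {
  "travel": [
    [2, -0.3, 0.1],
    [2, -0.2, 0.1],
    [2, 0, 0],
    [2, 0, 0],
    [2, 0, 0],
    [1.2, 0, 0],
    [0.5, 0, 0],
    [0, 0, 0]
  ],
  "turn": [
    [0, 0, 0],
    [0, 0, 0],
    [0, 0, 0],
    [0, 0, 0],
    [0, 0, 0],
    [0, 0, 0],
    [0, 0, 0],
    [0, 0, 0]
  ],
  "grip": [1, 1, 1, 1, 1, 1, 1, 1]
}}

```text
t: 4.13
eef_pos: [0.5803, -0.0171, 0.1298]
tool_rot: [-0.309, 0.637, -0.312, -0.633]
contact_force: [-0.0, 0.5, 0.0]
gripper_width: 0.002
```

```bash
python3 - <<'E'
from h import *
o=status.get_obs();T=rot(o['tool_rot']);print(o['contact_force'],o['eef_pos'])
print(T.T@(np.array([.580,-.004,.106])-o['eef_pos'])*100)
im=save('wrist','w2.png')
im=save('scene','s2.png'); cv2.imwrite('pics/s2c.png',cv2.resize(im[120:340,130:400,::-1],None,fx=2.4,fy=2.4,interpolation=2))
E
```

```text
[-0.01913304  0.49549011  0.0101547 ] [ 0.58028546 -0.0170774   0.1298438 ]
[ 2.37629947 -0.78419849  1.06512931]
```

View pics/s2c.png

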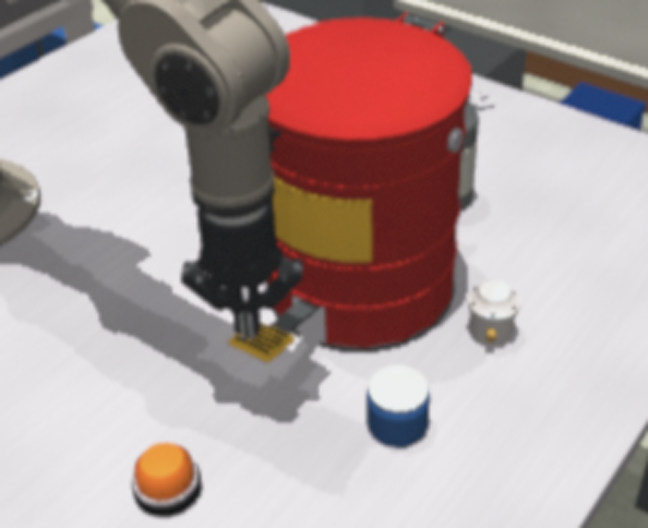

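The fingertips hover over the outer part of the yellow plate (crop 255,340), and the wrist is clear of the lid. I'll correct the sideways drift, then go down gently.

Emit:
{"api": "apply_moves", "payload": {
  "travel": [
    [0, -0.4, 0.5],
    [0, -0.4, 0.5],
    [0.4, 0, 0],
    [0.4, 0, 0],
    [0.4, 0, 0],
    [0.4, 0, 0],
    [0.3, 0, 0],
    [0.3, 0, 0]
  ],
  "turn": [
    [0, 0, 0],
    [0, 0, 0],
    [0, 0, 0],
    [0, 0, 0],
    [0, 0, 0],
    [0, 0, 0],
    [0, 0, 0],
    [0, 0, 0]
  ],
  "grip": [1, 1, 1, 1, 1, 1, 1, 1]
}}

```text
t: 4.9
eef_pos: [0.585, -0.002, 0.1123]
tool_rot: [-0.311, 0.641, -0.309, -0.63]
contact_force: [0.2, 0.4, -0.2]
gripper_width: 0.003
```

```bash
cat > d.py <<'E'
from h import *
o=status.get_obs();T=rot(o['tool_rot']);print(o['contact_force'],o['eef_pos'],o['q'][6], 'vert',T.T@np.cross(T[:,0],[0,0,-1]))
s=np.clip((.106-o['eef_pos'][2])/.055,0,1)
print(T.T@(np.array([.580,-.004-.005*s,.051])-o['eef_pos'])*100)
E
python3 d.py
```

```text
[ 0.17381912  0.40926297 -0.22070335] [ 0.58497331 -0.00196137  0.11226074] -2.6261229846254768 vert [ 5.80226966e-21 -1.26963969e-02  8.35115950e-03]
[6.11920069 0.568638   0.22295603]
```

Emit:
{"api": "apply_moves", "payload": {
  "travel": [
    [0.2, 0.3, 0.1],
    [0.2, 0.2, 0.1],
    [0.3, 0, 0],
    [0.3, 0, 0],
    [0.3, 0, 0],
    [0.3, 0, 0]
  ],
  "turn": [
    [0, -0.01, 0.01],
    [0, 0, 0],
    [0, 0, 0],
    [0, 0, 0],
    [0, 0, 0],
    [0, 0, 0]
  ],
  "grip": [1, 1, 1, 1, 1, 1]
}}

```text
t: 5.4
eef_pos: [0.5817, -0.0049, 0.1001]
tool_rot: [-0.31, 0.636, -0.312, -0.634]
contact_force: [-2.9, 0.3, 10.9]
gripper_width: 0.002
```

```bash
python3 d.py
```

```text
[-2.9144889   0.31537098 10.90374914] [ 0.58165926 -0.00486811  0.10009194] -2.6210231596922746 vert [ 4.13098658e-22 -3.92079792e-03 -1.09806260e-04]
[4.90866716 0.11019286 0.14717503]
```

Contact is made at about 11 N. I'll go on pressing smoothly.

Emit:
{"api": "apply_moves", "payload": {
  "travel": [
    [0.4, 0, 0],
    [0.4, 0, 0],
    [0.4, 0, 0],
    [0.4, 0, 0],
    [0.4, 0, 0],
    [0.4, 0, 0],
    [0.4, 0, 0],
    [0.4, 0, 0]
  ],
  "turn": [
    [0, 0, 0],
    [0, 0, 0],
    [0, 0, 0],
    [0, 0, 0],
    [0, 0, 0],
    [0, 0, 0],
    [0, 0, 0],
    [0, 0, 0]
  ],
  "grip": [1, 1, 1, 1, 1, 1, 1, 1]
}}

```text
t: 6.07
eef_pos: [0.582, -0.0087, 0.0753]
tool_rot: [-0.311, 0.636, -0.314, -0.633]
contact_force: [-3.4, 0.3, 9.3]
gripper_width: 0.0
```

```bash
python3 d.py
```

```text
[-3.40449753  0.28372701  9.30702873] [ 0.58202398 -0.00872021  0.07528713] -2.6245525131313747 vert [-3.95290118e-22 -5.51073701e-03 -1.24020898e-03]
[2.42720534 0.03999776 0.28958995]
```

Emit:
{"api": "apply_moves", "payload": {
  "travel": [
    [0.4, 0, 0.03],
    [0.4, 0, 0.03],
    [0.4, 0, 0.03],
    [0.35, 0, 0],
    [0.35, 0, 0],
    [0.3, 0, 0],
    [0.3, 0, 0]
  ],
  "turn": [
    [0, -0.005, 0],
    [0, 0, 0],
    [0, 0, 0],
    [0, 0, 0],
    [0, 0, 0],
    [0, 0, 0],
    [0, 0, 0]
  ],
  "grip": [1, 1, 1, 1, 1, 1, 1]
}}

```text
t: 6.65
eef_pos: [0.5822, -0.0105, 0.0542]
tool_rot: [-0.313, 0.634, -0.314, -0.634]
contact_force: [-1.1, 1.2, 5.5]
gripper_width: -0.004
```

```bash
python3 d.py
```

```text
[-1.10782654  1.1660421   5.51264257] [ 0.58219129 -0.01045848  0.05419628] -2.6228695544374427 vert [ 5.17888011e-24 -1.20212117e-03 -1.17527738e-03]
[0.31938082 0.06779979 0.27234284]
```

Emit:
{"api": "apply_moves", "payload": {
  "travel": [
    [0.25, 0, 0],
    [0.25, 0, 0],
    [0.25, 0, 0]
  ],
  "turn": [
    [0, 0, 0],
    [0, 0, 0],
    [0, 0, 0]
  ],
  "grip": [1, 1, 1]
}}

```text
t: 6.9
eef_pos: [0.5825, -0.0105, 0.0511]
tool_rot: [0.313, -0.633, 0.315, 0.634]
contact_force: [-12.0, 0.6, 36.5]
gripper_width: -0.001
```

```bash
python3 d.py
```

```text
[-12.01102397   0.55777242  36.49308582] [ 0.58248594 -0.01050686  0.05108916] -2.623318939237527 vert [-5.19100798e-23 -2.38840405e-04 -1.65681168e-03]
[0.00902683 0.10607921 0.27110008]
```

The stop is reached at z = 0.051, but 36 N is more than needed, so I'll relax to a light hold.

Emit:
{"api": "apply_moves", "payload": {
  "travel": [
    [0.08, 0, 0],
    [0.08, 0, 0]
  ],
  "turn": [
    [0, 0, 0],
    [0, 0, 0]
  ],
  "grip": [1, 1]
}}

```text
t: 7.07
eef_pos: [0.5824, -0.0105, 0.0521]
tool_rot: [0.314, -0.633, 0.315, 0.634]
contact_force: [-1.0, 1.0, 5.6]
gripper_width: -0.001
```

```bash
python3 d.py
```

```text
[-1.00745175  0.96166794  5.62261815] [ 0.58235279 -0.01053435  0.05209835] -2.6230919307074276 vert [ 1.04654093e-22  1.88968097e-04 -1.64291900e-03]
[0.11003205 0.08823685 0.27245814]
```

Emit:
{"api": "apply_moves", "payload": {
  "travel": [
    [0.16, 0, 0],
    [0.16, 0, 0],
    [0.16, 0, 0]
  ],
  "turn": [
    [0, 0, 0],
    [0, 0, 0],
    [0, 0, 0]
  ],
  "grip": [1, 1, 1]
}}

```text
t: 7.32
eef_pos: [0.5824, -0.0105, 0.0514]
tool_rot: [0.314, -0.633, 0.315, 0.634]
contact_force: [-6.7, 1.0, 18.3]
gripper_width: -0.003
```

```bash
python3 d.py
```

```text
[-6.66809711  0.97773878 18.34932705] [ 0.58244004 -0.01052173  0.05137674] -2.6231120586386423 vert [ 2.47030826e-23  8.52486330e-04 -1.54269909e-03]
[0.03805998 0.10027249 0.27141276]
```

```bash
python3 - <<'E'
from h import *
a=save('scene','s3.png'); b=save('top','t3.png')
cv2.imwrite('pics/c3.png',np.hstack([cv2.resize(a,(400,300)),cv2.resize(b,(400,300))])[:,:,::-1])
for n,z in [('grease_tin',.062),('indicator_lamp',.04)]:
    for m in eyes.masks_of(n,'top')[:1]:
        ys,xs=np.nonzero(m['region']); print(n,xs.mean(),ys.mean())
for i in range(6): eyes.read_camera('top')
E
python3 d.py
```

```text
grease_tin 314.8466898954704 187.9163763066202
indicator_lamp 394.4765957446809 243.3404255319149
[-5.51497802  1.27941586 17.65497428] [ 0.58244231 -0.01052832  0.05139646] -2.6231290201330273 vert [ 2.34254012e-23  7.77260050e-04 -1.43498239e-03]
[0.04000091 0.09994645 0.27221951]
```

View pics/c3.png

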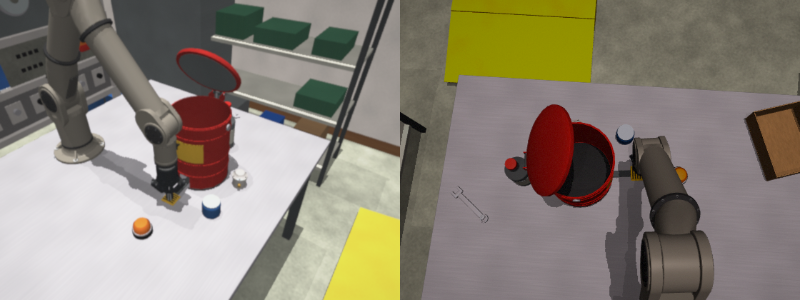

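The lid stands wide open (scene 208,70; top 550,150), the can is upright in its place, and the tin, lamp, pump and bottle are unmoved. The force holds steady at about 18 N, so I'm handing in.

```bash
python3 -c "
from station import bot
print(bot.hand_in())"
```

```text
the job is handed in; nothing more can be done
None
```

The can is open: I pressed the lever plate down with the closed fingertips until it met its stop, and the arm is still holding it there. The job is handed in.

- **Hold:** the fingertips are at about 32 mm, which is the height given for the lever fully down. The push is about 18 N and stayed steady over the last camera calls.
- **Last pictures:** the lid stands wide open and the can is upright in its place. The other things on the bench look unmoved. The tin came out at the same spot as before; the lamp's reading shifted about 5 px, which I put down to the arm partly hiding it.
- **Brief excess at the stop:** when the lever met its stop, the downward push rose to about 36.5 N with 12 N sideways. The total was about 38 N, just under the 40 N limit. I eased off at once, the plate came back up about 1 mm, and I pressed it gently to the stop again.

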